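# Set the board holder's stop and hold its spring jaw open

## Task

Get the board holder ready for the 180 mm painting panel: flip up the clamp lever on the sliding stop, slide the stop outwards until its inner face is level with its long engraved line, and press the lever fully down again to lock it. Then pull the spring jaw open by its bow handle until the jaw's inner face is level with its own long line, and finish while still holding the handle there against the spring, so that the panel can be laid in. Leave everything else lying on the table where it is.

Things in the scene. Friction and masses are not known exactly. Their poses are not given: they have to be found in the camera images.
- holder: Board holder fixed to the table: wooden base 130 wide (x), 345 long (y), 14 thick; along its middle an aluminium rail, 40 wide, top 30 up, and a flat strip each side. Origin: on the table under the rail's middle line, 195 from the base's end at the stop, 150 from its end at the spring. y: along the rail, from stop to spring jaw and handle. x: across, to the side where the flat lever sticks out.
- housing (a point): Top middle of the grey spring housing on the holder's base, 60 mm above the table: a fixed block 100 mm across the rail and 40 mm along it, from y = +105 to +145 mm of the holder; the guide rods of the spring jaw slide through it.
- stop_line (a point): Middle of the stop's long line: a dark line engraved across the full 20 mm width of both aluminium strips, 3 mm thick, at y = -115 mm of the holder (the point is on the rail's middle line, 15 mm up; axes as the holder). The short ticks, on one side only, are 10 mm apart.
- jaw_line (a point): The same for the spring jaw's long line, at y = +75 mm of the holder, 190 mm from the stop's line. There are only these two full-width lines.
- stop (a joint): Travel of the sliding stop, m: 0 = innermost, growing outwards (the holder's -y), 0.105 at the outer end; its inner face is level with its line at 0.085. It starts between 0 and 0.055. With the lever down the cam grips the rail and the stop resists some 50 N; with the lever up it slides with about 2 N and stays where it is left.
- stop_face (a point): On the inner face (the one towards the spring jaw) of the sliding stop, on the rail's middle line, 15 mm up. The stop has an upright aluminium jaw plate 84 mm wide, 12 mm thick, from 31 to 58 mm high, with a low carriage block behind it (46 mm long, 62 mm wide, top 41 mm high).
- lever (a joint): Angle of the clamp lever on the stop, rad: 0 = flat across the rail, locked (it starts at 0 to 0.03); grows as its free end is lifted; upright end at 1.45. The cam lets go above about 0.4 and grips again below. The lever stays at any angle where it is left; moving it by the grip takes about 2 N, and 5 N where the cam bites.
- lever_pivot (a point): Pivot of the lever, on the stop: 34 mm behind the inner face, on the rail's middle line, 48 mm up. The axis runs along the rail.
- lever_grip (a point): Middle of the place to pinch on the lever's black grip, 85 mm from the pivot along the lever; flat, it is 52 mm up (4 above the pivot), beyond the base's edge, only the table beneath. The grip runs from 56 to 104 mm from the pivot, 16 mm wide along the rail, 12 thick, and can turn between the fingertips as it is lifted. The stop may be slid by the lever.
- jaw (a joint): Travel of the spring jaw, m: 0 = sprung fully in (start), growing as it is pulled out (the holder's +y); level with its line at 0.025; end of travel 0.040. The spring pulls back with 6 N at 0, 11 N at 0.025 and 14 N at 0.040; let go, it snaps in.
- jaw_face (a point): On the inner face (the one towards the stop) of the spring jaw, on the rail's middle line, 15 mm up: an upright aluminium plate 84 mm wide, 12 mm thick, 31 to 58 mm high.
- handle (a point): Steel bow handle of the spring jaw, outside the housing: a level round bar 12 mm thick (its middle 60 mm) across the rail, on two 8 mm guide rods 80 mm apart. The point: middle of the bar, 45 mm up, on the rail's middle line, 130 mm beyond the jaw's inner face; axes as the holder. With the jaw in, 29 mm are free between bar and housing for a finger; only the table is beneath.
- panel: Bystander: the white-primed wooden painting panel, 120 x 180 x 18 mm, lying flat at the right of the table; origin under its middle.
- tape: Bystander: roll of masking tape lying flat, 100 mm across, 24 mm high; origin under its middle.
- bowl: Bystander: white paint bowl, 100 mm across, 45 mm high; origin under its middle.
- core: Bystander: cardboard tube standing on end, 46 mm across, 95 mm high; origin under its middle.
- paint_tube: Bystander: closed paint tube lying flat, about 140 x 40 mm, 22 mm high; origin under its middle.
- tin: Bystander: tin can, 75 mm across and 110 mm high, with brushes standing in it up to 210 mm; origin under its middle.
- brush: Bystander: flat paint brush lying down, about 200 mm long, 8 mm high; origin near its middle, on the table.

How it is judged:
On the way, in this order (a step that is already met when the one before it is completed fails the run):
1. the clamp lever is flipped up (value of joint lever above 0.6 rad), for 0.1 s.
2. with the lever up, the stop's inner face stands level with its long line, within 4 mm (y of stop_face in the frame of stop_line between -0.004 and 0.004 m and value of joint lever above 0.4 rad), for 0.2 s.
3. the lever is fully down again with the stop still on its line (y of stop_face in the frame of stop_line between -0.004 and 0.004 m and value of joint lever below 0.15 rad), for 0.2 s.
4. the spring jaw is held on its line by the handle, within 4 mm (y of jaw_face in the frame of jaw_line between -0.004 and 0.004 m and contact force between the fingers and holder above 4 N and distance between the grasp point and handle below 0.06 m), for 0.2 s.
At the end, for the whole second after the job is handed in: Stop within 4 mm of its long line, its lever down (below 0.15 rad); spring jaw still and within 4 mm of its own line, held by the fingers at the bow handle (over 4 N, grasp point within 60 mm of the bar's middle); no loose thing touches the holder (all of step 3 and all of step 4 and velocity of joint jaw between -0.01 and 0.01 m/s and contact force between holder and panel below 0.3 N and contact force between holder and tape below 0.3 N and contact force between holder and bowl below 0.3 N and contact force between holder and core below 0.3 N and contact force between holder and paint_tube below 0.3 N and contact force between holder and tin below 0.3 N and contact force between holder and brush below 0.3 N); the arm keeps its last pose, push and grip.
It fails at once if a thing lying or standing about (panel, tape roll, bowl, cardboard tube, paint tube, tin of brushes, brush) is pushed more than 30 mm (distance of any of panel, tape, bowl, core, paint_tube, tin, brush from where it was at the start of the episode above 0.03 m).
It also fails if it takes over 51 s, if anything falls off the work surface, if the arm or the gripper's body presses on something with over 40 N, if the wrist force passes 120 N, or if a joint passes its speed limit or range.

## Robot

A 6-joint arm with a two-finger parallel gripper is mounted at the origin on the work surface. World frame = base frame: x ahead of the robot, y to its left, z up, the work surface at z = 0. Lengths are in m, angles in rad, forces in N, time in s.
With the tool pointing down it reaches from about 0.4 to 0.825 m from the base axis. Payload 7 kg.
Tool frame: the origin (TCP) lies on the centre line of the jaws, within the pads' length; the fingertips stand 22 mm ahead of it and the grasp point (between the pads) lies 3 mm ahead of it; z points along the fingers, y is the line along which they close (so a half turn about z gives the same grasp; the last joint's range is limited). The gripper opens to 88 mm and grips with 3 to 60 N. Pads are 19 mm wide; open, the fingers measure 130 mm over their backs; the gripper's body (78 mm by 193 mm) begins 47 mm behind the grasp point.
Start: joints at [1.472, 0.359, 0.012, 0, -1.224, -0.288], TCP at [0.255, 0.625, 0.249] pointing down, gripper open.
Joint ranges: [-3.07, 3.07], [-1.43, 2.12], [-1.02, 1.25], [-3.03, 1.67], [-3.05, -0], [-3.03, 3.03]. Speed limits (rad/s): [2.39, 2.39, 3.01, 3.14, 3.14, 3.14].

## Interface

Orientations are given as [roll, pitch, yaw] about the fixed x, y, z axes, in that order (R = Rz(yaw) Ry(pitch) Rx(roll)).
In Python, from station import monitor, viewer, order gives the robot as it stands. The module is installed in compiled form; this text tells all that it offers.
- The arm moves only by the tool servo_tool, never from a script. Its argument "targets" is a list of rows, each an object with "angular": the turn, a rotation vector about the tool's x, y, z in degrees, a list of three; "xyz": the shift along the tool's x, y, z in cm, a list of three; "claw": the finger opening in cm, from 0 to 8.76. A call has 1 to 20 rows; each row shifts and turns the commanded pose from where the row before left it, along the tool's axes as they then stand; what a row does not reach is not made up. A row lasts 1/10 s, in which the tool goes at most 50 mm and 8.59 degrees, less where a joint would pass 70% of its speed; a pose out of reach is approached as far as the arm can. A call is refused whole if a number of a shift passes 5 or a number of a turn 8.59, either way. A call with a gripper value outside its range is refused whole. The fingers move at their own pace and stop on an object; "force" is the grip in N (left out, the last holds). Time passes only in rows, so rows that do not move let the fingers close. It gives the time, the measured TCP pose, the force, the opening and the grip force at its end, in the units of the state.
- monitor.get_state(): the state, without advancing time (a new reading comes with each control period).
- viewer.grab_frame(name): name is "scene" or "top" or "wrist"; returns a dict with "color" (384x512x3 uint8, blue, green, red), "fovy" (degrees; the focal length in pixels is half the picture's height over the tangent of half this angle, whatever the lens; pixels are square), "cx", "cy" (the principal point, pixels), "R" (3x3) and "t" (3): a world point X has camera coordinates R X + t. Camera axes: x right, y down, z forward; pixel columns grow to the right and rows downward; lengths in m; the calibration is good to about 2 mm. A picture is of the moment at which its call begins. There is no depth.
- order.job_done(): hands the job in; it is judged then, once.
The state is a dict: "t": time; "q": joint angles; "qd": joint speeds; "joint_efforts": joint torques, N m; "eef_pos": TCP position; "ee_rot": TCP orientation; "force": force on the tool from outside, world axes, zero at the start; "moment": the same for the moment, N m; "width": finger opening in m; "gripper_force": force on a finger pad.
Only numpy, scipy, OpenCV 4.12 (cv2) and the standard library are available. Lean on these libraries where they do the work, as an engineer would, in place of code of your own. Each camera call takes 0.05 s, during which the arm holds its last target. There are 200 camera calls.

## Working session

There is one attempt and no reset: what is moved stays moved. The work goes in short steps, Python scripts to look and compute and a tool call to move; the robot and the scene stay as the last step left them, time stands still between calls to the robot, and variables do not carry over. Pictures are saved under pics/ and viewed, at most 10 in all, crops included, and the job is handed in when it is done.

Besides the shell and the picture viewer there is one more tool, called after ">>>" as name(argument=value, ...), one argument or row to a line, values as JSON. servo_tool: Moves the arm, as the interface text tells. Its arguments: {"type":"object","properties":{"targets":{"type":"array"},"force":{"type":"number"}},"required":["targets"]}

```bash
mkdir -p pics; cat > h.py <<'E'
import numpy as np, cv2
from station import monitor, viewer, order
def grab(n,f):
    d=viewer.grab_frame(n); cv2.imwrite('pics/'+f,d['color'])
    np.savez('pics/'+f+'.npz',**{k:np.array(d[k]) for k in d}); return d
def load(f): return dict(np.load('pics/'+f+'.npz'))
def ray(d,u,v,z):
    f=192/np.tan(np.radians(float(d['fovy']))/2)
    R=d['R'];c=-R.T@d['t'];w=R.T@np.array([(u-d['cx'])/f,(v-d['cy'])/f,1])
    return c+w*(z-c[2])/w[2]
def proj(d,X):
    f=192/np.tan(np.radians(float(d['fovy']))/2)
    p=d['R']@np.array(X)+d['t']; return p[:2]/p[2]*f+[d['cx'],d['cy']]
E
python3 - <<'E'
from h import *
for n in ['scene','top']:
    d=grab(n,n+'1.png'); print(n,d['fovy'],d['cx'],d['cy'],-d['R'].T@d['t'])
a=cv2.imread('pics/top1.png');cv2.imwrite('pics/top1b.png',cv2.resize(a,(800,600),interpolation=cv2.INTER_CUBIC))
s=monitor.get_state();print(s)
E
```

```text
scene 48.239383672328465 247.79082895606632 193.35831992832843 [1.27911478 0.51546882 0.97191207]
top 56.55720528903906 257.2919649568003 187.84146830506123 [ 0.35779591 -0.00799416  1.06430068]
{'t': 0.1, 'q': array([ 1.47211223e+00,  3.59338502e-01,  1.11357586e-02, -3.05288371e-04,
       -1.22413110e+00, -2.88132678e-01]), 'qd': array([ 0.00194233, -0.00188543,  0.00206386, -0.00169409, -0.00040156,
       -0.0011016 ]), 'joint_efforts': array([-1.06831318e-03, -5.84161735e+01,  2.93746895e+01,  7.01548845e+00,
        1.00863082e-02, -6.04254046e-05]), 'eef_pos': array([0.25448711, 0.62473292, 0.24769552]), 'ee_rot': array([ 3.14003696e+00, -1.61771635e-04, -3.86920593e-01]), 'force': array([0.1381093 , 0.14725124, 0.39596247]), 'moment': array([-0.03650285, -0.00527065, -0.01294971]), 'gripper_force': 0.0, 'width': 0.08760204519366852}
```

View pics/top1b.png

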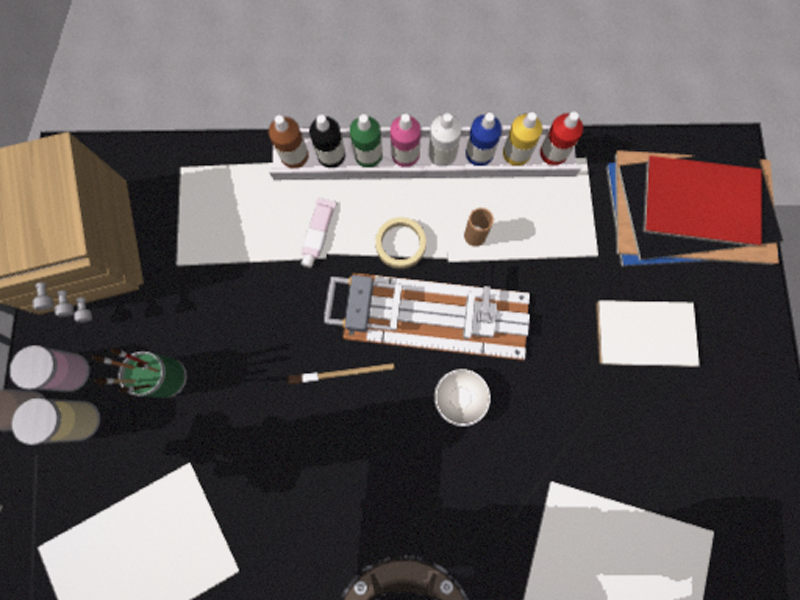

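View pics/scene1.png

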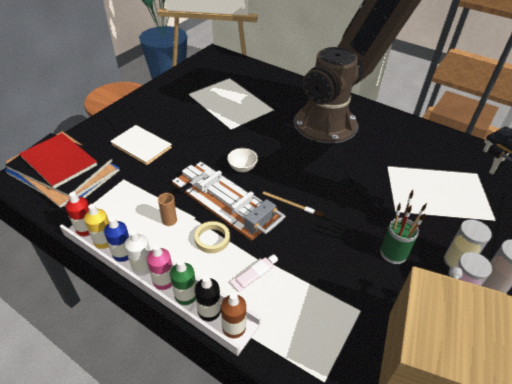

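Top view shows the holder at about (325–530, 275–358) of 800x600. The handle is on the left (world +y), the stop on the right, and the lever points up (world +x), with the core, tape and bowl nearby. I'll zoom in on it.

```bash
python3 - <<'E'
from h import *
d=load('top1.png');a=d['color'][165:240,200:350]
cv2.imwrite('pics/z1.png',cv2.resize(a,(800,400),interpolation=cv2.INTER_CUBIC))
E
```

```text
(no output)
```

View pics/z1.png

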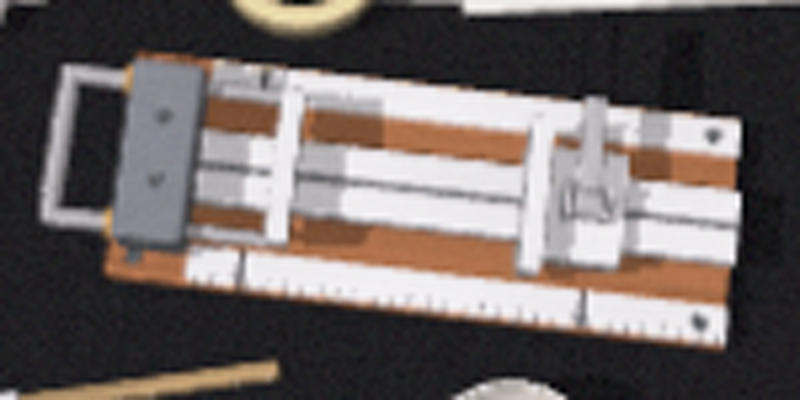

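The crop shows the stop line at (583,307), the jaw line at (240,268) and (265,78), the base's right corners at (741,118) and (724,347), and the handle bar from (66,72) to (48,218). The lever shank runs up from (590,205), and its black grip can't be seen against the table.

```bash
python3 - <<'E'
from h import *
d=load('top1.png');P=lambda X,Y,z:ray(d,200+X/5.333-.4,165+Y/5.333-.4,z)
c=dict(rt=P(741,118,.014),rb=P(724,347,.014),lb=P(107,275,.014),sl=P(583,307,.015),jl=P(240,268,.015),jl2=P(265,78,.015),h1=P(66,75,.045),h2=P(46,215,.045),
 sf1=P(527,113,.058),sf2=P(518,270,.058),piv=P(588,203,.05),jf1=P(300,90,.058),jf2=P(287,243,.058),hs=P(160,150,.06),hc1=P(135,60,.06),hc2=P(187,247,.06))
for k in c: print(k,c[k].round(4))
r=c['rt'],c['rb'],c['lb']
print(np.linalg.norm(r[0]-r[1]),np.linalg.norm(r[1]-r[2]),np.linalg.norm(c['h1']-c['h2']))
y=c['lb']-c['rb'];th=np.arctan2(-y[0],y[1]);print('yaw',th)
for y in [c['jl']-c['sl']]: print(np.arctan2(-y[0],y[1]),np.linalg.norm(y))
e=r[0]-r[1];print(np.arctan2(e[1],e[0]))
ex=np.array([np.cos(th),np.sin(th)]);ey=np.array([-np.sin(th),np.cos(th)])
O=(c['rt'][:2]+c['rb'][:2])/2+ey*.195;print('O',O)
for k in c: v=c[k][:2]-O;print(k,(v@ex).round(4),(v@ey).round(4))
E
```

```text
rt [ 0.5949 -0.249   0.014 ]
rb [ 0.4658 -0.2321  0.014 ]
lb [0.5088 0.1083 0.014 ]
sl [ 0.4884 -0.1553  0.015 ]
jl [0.5119 0.0343 0.015 ]
jl2 [0.6205 0.02   0.015 ]
h1 [0.6158 0.1292 0.045 ]
h2 [0.5375 0.1385 0.045 ]
sf1 [ 0.5888 -0.1231  0.058 ]
sf2 [ 0.5031 -0.1155  0.058 ]
piv [ 0.5404 -0.1553  0.05  ]
jf1 [ 6.029e-01 -2.000e-04  5.800e-02]
jf2 [0.5188 0.0074 0.058 ]
hs [0.5698 0.0756 0.06  ]
hc1 [0.6201 0.0897 0.06  ]
hc2 [0.5168 0.0607 0.06  ]
0.13021084904089142 0.3430826048980805 0.07890385083731224
yaw -0.12565996227193424
-0.1230607542095545 0.19102124010338103
-0.12981535757823967
O [ 0.55477095 -0.04706338]
rt 0.0651 -0.1953
rb -0.0651 -0.1947
lb -0.0651 0.1484
sl -0.0523 -0.1157
jl -0.0528 0.0753
jl2 0.0568 0.0748
h1 0.0385 0.1825
h2 -0.0404 0.1819
sf1 0.0433 -0.0712
sf2 -0.0426 -0.0743
piv -0.0006 -0.1092
jf1 0.0418 0.0526
jf2 -0.0425 0.0495
hs -0.0005 0.1236
hc1 0.0477 0.1438
hc2 -0.0512 0.1022
```

```bash
python3 - <<'E'
from h import *
d=load('top1.png');k=.64
O=np.array([.5548,-.0471]);th=-.125;ex=np.array([np.cos(th),np.sin(th)]);ey=np.array([-np.sin(th),np.cos(th)])
for n,u,v,z in [('core top',480,217,.095),('core foot',474,243,0.0),('tape',401,242,.012),('bowl',462,397,.045),('tintop',143,375,.11),('brushtips',97,355,.2),('brush tip L',97,362,.2),('bottle top',446,122,.15),('bottle',405,122,.15)]:
    p=ray(d,u*k,v*k,z);q=p[:2]-O;print(n,p.round(3),'holder',q@ex,q@ey)
W=lambda x,y:O+x*ex+y*ey
print('grip',W(.085,-.107),'handle',W(0,.18))
s=monitor.get_state();print(s['eef_pos'])
from scipy.spatial.transform import Rotation as R
M=R.from_euler('xyz',s['ee_rot']).as_matrix();print(M.round(3))
M2=R.from_euler('z',th).as_matrix()@R.from_euler('x',np.pi).as_matrix()
for t in (W(.085,-.107),W(.085,-.107)): 
    print('in holder tool axes',M2.T@(np.r_[t,.15]-s['eef_pos'])*100)
E
```

```text
core top [ 0.718 -0.149  0.095] holder 0.17481264249881726 -0.08045402971028373
core foot [ 0.699 -0.148  0.   ] holder 0.15553563499136042 -0.08257154890518166
tape [ 0.699 -0.003  0.012] holder 0.13706448461285226 0.06182374443000723
bowl [ 0.395 -0.11   0.045] holder -0.15053095726025062 -0.08265957232067732
tintop [0.434 0.438 0.11 ] holder -0.1801036457584527 0.46609055261959087
brushtips [0.459 0.47  0.2  ] holder -0.16004838662900459 0.5014300204206238
brush tip L [0.448 0.469 0.2  ] holder -0.1706794567535794 0.49886899210527996
bottle top [ 0.88  -0.086  0.15 ] holder 0.327178305542216 0.0014055733890930562
bottle [ 0.88  -0.013  0.15 ] holder 0.31880133187657733 0.07490279917941915
grip [ 0.62579661 -0.1638625 ] handle [0.57724145 0.13149558]
[0.25448711 0.62473292 0.24769552]
[[ 0.926 -0.377 -0.   ]
 [-0.377 -0.926 -0.002]
 [ 0.     0.002 -1.   ]]
in holder tool axes [46.6730339  73.61496311  9.76955167]
in holder tool axes [46.6730339  73.61496311  9.76955167]
```

>>> servo_tool(
  targets=[
    {"angular": [0, 0, -7.5], "xyz": [0, 0, -3], "claw": 5},
    {"angular": [0, 0, -7.5], "xyz": [0, 0, -3], "claw": 5},
    {"angular": [0, 0, 0], "xyz": [2.59, 4.09, 0], "claw": 5},
    {"angular": [0, 0, 0], "xyz": [2.59, 4.09, 0], "claw": 5},
    {"angular": [0, 0, 0], "xyz": [2.59, 4.09, 0], "claw": 5},
    {"angular": [0, 0, 0], "xyz": [2.59, 4.09, 0], "claw": 5},
    {"angular": [0, 0, 0], "xyz": [2.59, 4.09, 0], "claw": 5},
    {"angular": [0, 0, 0], "xyz": [2.59, 4.09, 0], "claw": 5},
    {"angular": [0, 0, 0], "xyz": [2.59, 4.09, 0], "claw": 5},
    {"angular": [0, 0, 0], "xyz": [2.59, 4.09, 0], "claw": 5},
    {"angular": [0, 0, 0], "xyz": [2.59, 4.09, 0], "claw": 5},
    {"angular": [0, 0, 0], "xyz": [2.59, 4.09, 0], "claw": 5},
    {"angular": [0, 0, 0], "xyz": [2.59, 4.09, 0], "claw": 5},
    {"angular": [0, 0, 0], "xyz": [2.59, 4.09, 0], "claw": 5},
    {"angular": [0, 0, 0], "xyz": [2.59, 4.09, 1.2], "claw": 5},
    {"angular": [0, 0, 0], "xyz": [2.59, 4.09, 1.2], "claw": 5},
    {"angular": [0, 0, 0], "xyz": [2.59, 4.09, 1.2], "claw": 5},
    {"angular": [0, 0, 0], "xyz": [2.59, 4.09, 1.2], "claw": 5},
    {"angular": [0, 0, 0], "xyz": [2.59, 4.09, 1.2], "claw": 5},
    {"angular": [0, 0, 0], "xyz": [2.59, 4.09, 1.2], "claw": 5},
  ],
  force=30,
)

```text
t: 2.1
eef_pos: [0.6258, -0.1654, 0.2357]
ee_rot: [-3.142, 0.001, -0.125]
force: [0.6, 1.1, -0.1]
width: 0.0502
gripper_force: 0.0
```

>>> servo_tool(
  targets=[
    {"angular": [0, 0, 0], "xyz": [0, 0, 0], "claw": 5},
    {"angular": [0, 0, 0], "xyz": [0, 0, 0], "claw": 5},
    {"angular": [0, 0, 0], "xyz": [0, 0, 0], "claw": 5},
  ],
)

```text
t: 2.4
eef_pos: [0.6252, -0.163, 0.2366]
ee_rot: [-3.142, 0.0, -0.125]
force: [-0.3, -0.3, -0.4]
width: 0.0498
gripper_force: 0.0
```

```bash
python3 - <<'E'
from h import *
d=grab('wrist','w1.png');np.set_printoptions(precision=4,suppress=True)
s=monitor.get_state();print(s['t'],s['eef_pos'],s['ee_rot'],s['width'])
O=np.array([.5548,-.0471]);th=-.125;ex=np.array([np.cos(th),np.sin(th)]);ey=np.array([-np.sin(th),np.cos(th)])
for n,x,y,z in [('grip',.085,-.107,.052),('piv',0,-.107,.05),('stopline',.055,-.115,.015),('corner',.065,-.195,.014)]: print(n,proj(d,np.r_[O+x*ex+y*ey,z]))
E
```

```text
2.45 [ 0.6253 -0.1625  0.2371] [-3.1414 -0.0006 -0.124 ] 0.05005112681564913
grip [258.7514 179.7327]
piv [258.7001 242.4894]
stopline [264.5037 194.9641]
corner [322.5473 187.8355]
```

View pics/w1.png

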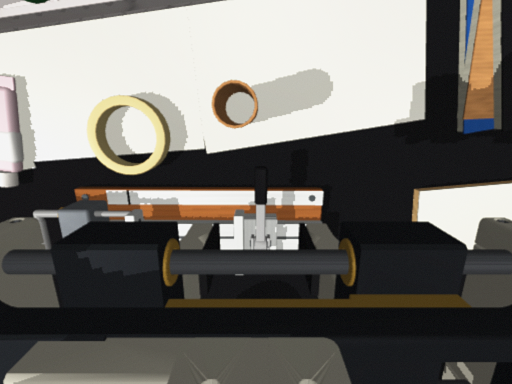

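The wrist view shows the black grip from (260,168) to (260,203), about 2 px right of the prediction, so I shift 2–3 mm and descend. The core, near (235,105), is well clear.

>>> servo_tool(
  targets=[
    {"angular": [0, 0, 0], "xyz": [0.07, 0.28, 3.5], "claw": 5},
    {"angular": [0, 0, 0], "xyz": [0, 0, 3.5], "claw": 5},
    {"angular": [0, 0, 0], "xyz": [0, 0, 3.5], "claw": 5},
    {"angular": [0, 0, 0], "xyz": [0, 0, 3], "claw": 5},
    {"angular": [0, 0, 0], "xyz": [0, 0, 2], "claw": 5},
    {"angular": [0, 0, 0], "xyz": [0, 0, 1.5], "claw": 5},
    {"angular": [0, 0, 0], "xyz": [0, 0, 1.0], "claw": 5},
    {"angular": [0, 0, 0], "xyz": [0, 0, 0.2], "claw": 5},
    {"angular": [0, 0, 0], "xyz": [0, 0, 0], "claw": 4},
    {"angular": [0, 0, 0], "xyz": [0, 0, 0], "claw": 3},
    {"angular": [0, 0, 0], "xyz": [0, 0, 0], "claw": 1},
    {"angular": [0, 0, 0], "xyz": [0, 0, 0], "claw": 1},
    {"angular": [0, 0, 0], "xyz": [0, 0, 0], "claw": 1},
    {"angular": [0, 0, 0], "xyz": [0, 0, 0], "claw": 1},
  ],
  force=20,
)

```text
t: 3.85
eef_pos: [0.626, -0.1665, 0.0549]
ee_rot: [3.141, -0.001, -0.125]
force: [0.2, -1.2, 0.4]
width: 0.0157
gripper_force: 20.0
```

>>> servo_tool(
  targets=[
    {"angular": [0, 0, 0], "xyz": [-0.08, 0, -0.85], "claw": 1},
    {"angular": [0, 0, 0], "xyz": [-0.17, 0, -0.83], "claw": 1},
    {"angular": [0, 0, 0], "xyz": [-0.25, 0, -0.81], "claw": 1},
    {"angular": [0, 0, 0], "xyz": [-0.33, 0, -0.79], "claw": 1},
    {"angular": [0, 0, 0], "xyz": [-0.4, 0, -0.75], "claw": 1},
    {"angular": [0, 0, 0], "xyz": [-0.48, 0, -0.7], "claw": 1},
    {"angular": [0, 0, 0], "xyz": [-0.55, 0, -0.65], "claw": 1},
    {"angular": [0, 0, 0], "xyz": [-0.6, 0, -0.6], "claw": 1},
    {"angular": [0, 0, 0], "xyz": [-0.67, 0, -0.53], "claw": 1},
    {"angular": [0, 0, 0], "xyz": [0, 0, 0], "claw": 1},
    {"angular": [0, 0, 0], "xyz": [0, 0, 0], "claw": 1},
    {"angular": [0, 0, 0], "xyz": [0, 0, 0], "claw": 1},
  ],
)

```text
t: 5.05
eef_pos: [0.591, -0.162, 0.1206]
ee_rot: [3.141, -0.001, -0.125]
force: [0.8, 0.4, 5.7]
width: 0.0154
gripper_force: 20.0
```

>>> servo_tool(
  targets=[
    {"angular": [0, 0, 0], "xyz": [0, 0.5, 0], "claw": 1},
    {"angular": [0, 0, 0], "xyz": [0, 0.5, 0], "claw": 1},
    {"angular": [0, 0, 0], "xyz": [0, 0.5, 0], "claw": 1},
    {"angular": [0, 0, 0], "xyz": [0, 0.5, 0], "claw": 1},
    {"angular": [0, 0, 0], "xyz": [0, 0.5, 0], "claw": 1},
    {"angular": [0, 0, 0], "xyz": [0, 0.5, 0], "claw": 1},
    {"angular": [0, 0, 0], "xyz": [0, 0.5, 0], "claw": 1},
    {"angular": [0, 0, 0], "xyz": [0, 0.5, 0], "claw": 1},
    {"angular": [0, 0, 0], "xyz": [0, 0, 0], "claw": 1},
    {"angular": [0, 0, 0], "xyz": [0, 0, 0], "claw": 1},
  ],
)

```text
t: 6.05
eef_pos: [0.5861, -0.2022, 0.1204]
ee_rot: [3.141, -0.0, -0.125]
force: [0.4, -2.4, 7.2]
width: 0.0158
gripper_force: 20.0
```

```bash
python3 - <<'E'
from h import *
np.set_printoptions(precision=4,suppress=True)
s=monitor.get_state();print(s['t'],s['eef_pos'],s['force'])
O=np.array([.5548,-.0471]);th=-.125;ex=np.array([np.cos(th),np.sin(th)]);ey=np.array([-np.sin(th),np.cos(th)])
q=s['eef_pos'][:2]-O;print(q@ex,q@ey)
ims=[]
for n,c in(('scene',(170,155,320-30,245)),('top',(240,165,350,240)),('wrist',(130,150,400,320))):
    d=grab(n,n+'2.png');a=d['color'][c[1]:c[3],c[0]:c[2]]
    a=cv2.resize(a,(400,300),interpolation=cv2.INTER_CUBIC);ims.append(a)
    print(n,c,[proj(d,np.r_[O+x*ex-.115*ey,z]) for x,z in((.042,.058),(-.042,.058),(.055,.015),(-.055,.015))])
ims.append(np.zeros_like(a))
cv2.imwrite('pics/m2.png',np.vstack([np.hstack(ims[:2]),np.hstack(ims[2:])]))
E
```

```text
6.05 [ 0.5861 -0.2022  0.1204] [ 0.4    -2.3523  7.2452]
0.05034097362458444 -0.14997376373996588
scene (170, 155, 290, 245) [array([191.8417, 178.807 ]), array([211.2944, 165.5483]), array([189.8625, 190.8224]), array([214.739 , 173.4265])]
top (240, 165, 350, 240) [array([313.499 , 187.9134]), array([311.0621, 216.6212]), array([311.7416, 186.8565]), array([308.6293, 223.0268])]
wrist (130, 150, 400, 320) [array([213.6789, 225.0371]), array([217.947 , 314.0999]), array([220.4521, 194.416 ]), array([224.4246, 295.6245])]
```

View pics/m2.png

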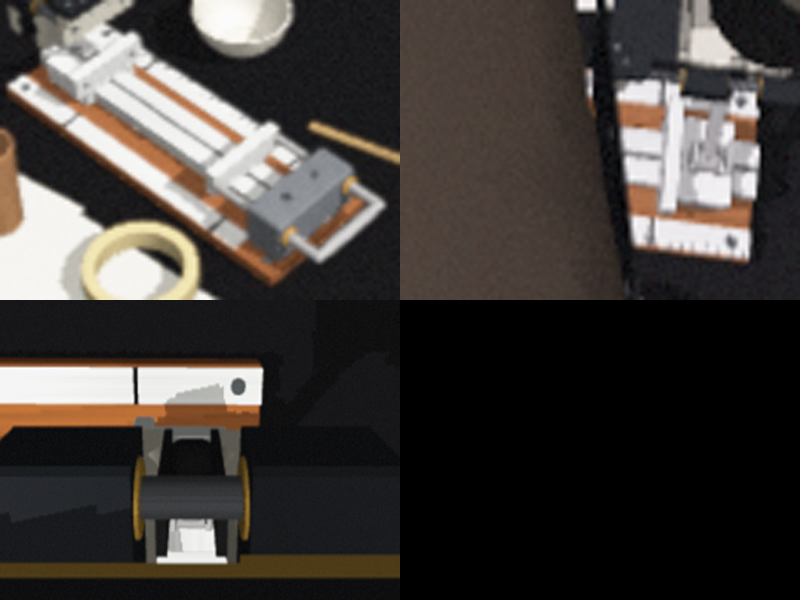

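The top crop shows the stop's plate edge at about (664,80)–(658,208). Allowing for the visible inner face, that agrees with the lever position: the stop is about 1 mm past its line (wrist line at crop (135,385)). I nudge it back 1 mm and lower the lever.

>>> servo_tool(
  targets=[
    {"angular": [0, 0, 0], "xyz": [0, -0.1, 0], "claw": 1},
    {"angular": [0, 0, 0], "xyz": [0, 0, 0], "claw": 1},
    {"angular": [0, 0, 0], "xyz": [0, 0, 0], "claw": 1},
    {"angular": [0, 0, 0], "xyz": [0.67, 0, 0.53], "claw": 1},
    {"angular": [0, 0, 0], "xyz": [0.6, 0, 0.6], "claw": 1},
    {"angular": [0, 0, 0], "xyz": [0.55, 0, 0.65], "claw": 1},
    {"angular": [0, 0, 0], "xyz": [0.48, 0, 0.7], "claw": 1},
    {"angular": [0, 0, 0], "xyz": [0.4, 0, 0.75], "claw": 1},
    {"angular": [0, 0, 0], "xyz": [0.33, 0, 0.79], "claw": 1},
    {"angular": [0, 0, 0], "xyz": [0.25, 0, 0.81], "claw": 1},
    {"angular": [0, 0, 0], "xyz": [0.17, 0, 0.83], "claw": 1},
    {"angular": [0, 0, 0], "xyz": [0.08, 0, 0.85], "claw": 1},
    {"angular": [0, 0, 0], "xyz": [0, 0, 0.2], "claw": 1},
    {"angular": [0, 0, 0], "xyz": [0, 0, 0], "claw": 1},
    {"angular": [0, 0, 0], "xyz": [0, 0, 0], "claw": 1},
  ],
)

```text
t: 7.7
eef_pos: [0.6208, -0.2052, 0.0534]
ee_rot: [3.141, 0.0, -0.125]
force: [-6.1, -1.2, 13.6]
width: 0.0161
gripper_force: 20.0
```

>>> servo_tool(
  targets=[
    {"angular": [0, 0, 0], "xyz": [0, 0, -0.1], "claw": 4},
    {"angular": [0, 0, 0], "xyz": [0, 0, 0], "claw": 5},
    {"angular": [0, 0, 0], "xyz": [0, 0, 0], "claw": 5},
    {"angular": [0, 0, 0], "xyz": [0, 0, -1], "claw": 5},
    {"angular": [0, 0, 0], "xyz": [0, 0, -3.5], "claw": 5},
    {"angular": [0, 0, 0], "xyz": [0, 0, -4], "claw": 5},
    {"angular": [0, 0, 0], "xyz": [0, 0, -4], "claw": 5},
    {"angular": [0, 0, 0], "xyz": [0, 0, -2], "claw": 5},
    {"angular": [0, 0, 0], "xyz": [-0.85, -3.29, 0], "claw": 2.2},
    {"angular": [0, 0, 0], "xyz": [-0.85, -3.29, 0], "claw": 2.2},
    {"angular": [0, 0, 0], "xyz": [-0.85, -3.29, 0], "claw": 2.2},
    {"angular": [0, 0, 0], "xyz": [-0.85, -3.29, 0], "claw": 2.2},
    {"angular": [0, 0, 0], "xyz": [-0.85, -3.29, 0], "claw": 2.2},
    {"angular": [0, 0, 0], "xyz": [-0.85, -3.29, 0], "claw": 2.2},
    {"angular": [0, 0, 0], "xyz": [-0.85, -3.29, 0], "claw": 2.2},
    {"angular": [0, 0, 0], "xyz": [-0.85, -3.29, 0], "claw": 2.2},
    {"angular": [0, 0, 0], "xyz": [-0.85, -3.29, 0], "claw": 2.2},
    {"angular": [0, 0, 0], "xyz": [-0.85, -3.29, 0], "claw": 2.2},
    {"angular": [0, 0, 0], "xyz": [0, 0, 0], "claw": 2.2},
    {"angular": [0, 0, 0], "xyz": [0, 0, 0], "claw": 2.2},
  ],
)

```text
t: 9.7
eef_pos: [0.5775, 0.1329, 0.199]
ee_rot: [-3.141, -0.0, -0.123]
force: [0.4, -0.9, 0.4]
width: 0.0219
gripper_force: 0.0
```

```bash
python3 - <<'E'
from h import *
np.set_printoptions(precision=4,suppress=True)
s=monitor.get_state();print(s['t'],s['eef_pos'],s['ee_rot'],s['force'],s['width'])
O=np.array([.5548,-.0471]);th=-.125;ex=np.array([np.cos(th),np.sin(th)]);ey=np.array([-np.sin(th),np.cos(th)])
q=s['eef_pos'][:2]-O;print(q@ex,q@ey)
ims=[]
for n,c in(('scene',(150,135,310,255)),('top',(250,160,350,235)),('wrist',(112,100,432,340))):
    d=grab(n,n+'3.png');a=d['color'][c[1]:c[3],c[0]:c[2]]
    a=cv2.resize(a,(400,300),interpolation=cv2.INTER_CUBIC);ims.append(a)
    k=400/(c[2]-c[0])
    print(n,[(proj(d,np.r_[O+x*ex+y*ey,z])-c[:2])*k for x,y,z in((.042,-.115,.058),(-.042,-.115,.058),(.042,-.115,.031),(-.042,-.115,.031),(.055,-.115,.015),(-.055,-.115,.015),(.03,.18,.051),(-.03,.18,.051))])
ims.append(np.zeros_like(a))
cv2.imwrite('pics/m3.png',np.vstack([np.hstack(ims[:2]),np.hstack(ims[2:])]))
E
```

```text
9.7 [0.5775 0.1329 0.199 ] [-3.1414 -0.0003 -0.1232] [ 0.3968 -0.8997  0.4232] 0.021884681883222994
4.948189800353987e-05 0.1813934443658573
scene [array([104.6042, 109.5174]), array([153.2359,  76.3707]), array([106.3009, 125.1612]), array([154.2049,  91.974 ]), array([ 99.6561, 139.5559]), array([161.8476,  96.0664]), array([292.769 , 232.3599]), array([326.56  , 202.8689])]
top [array([253.9959, 111.6535]), array([244.2484, 226.4849]), array([248.5977, 119.6409]), array([239.0027, 231.6997]), array([246.9663, 107.426 ]), array([234.5172, 252.1072]), array([-151.4695,   84.3068]), array([-163.4292,  164.505 ])]
wrist [array([542.7131,  62.9   ]), array([515.1125, 158.1509]), array([511.6638,  59.4141]), array([488.4696, 147.2613]), array([499.2074,  43.5267]), array([471.5998, 153.5925]), array([182.7332,  75.9906]), array([182.7369, 142.5687])]
```

View pics/m3.png

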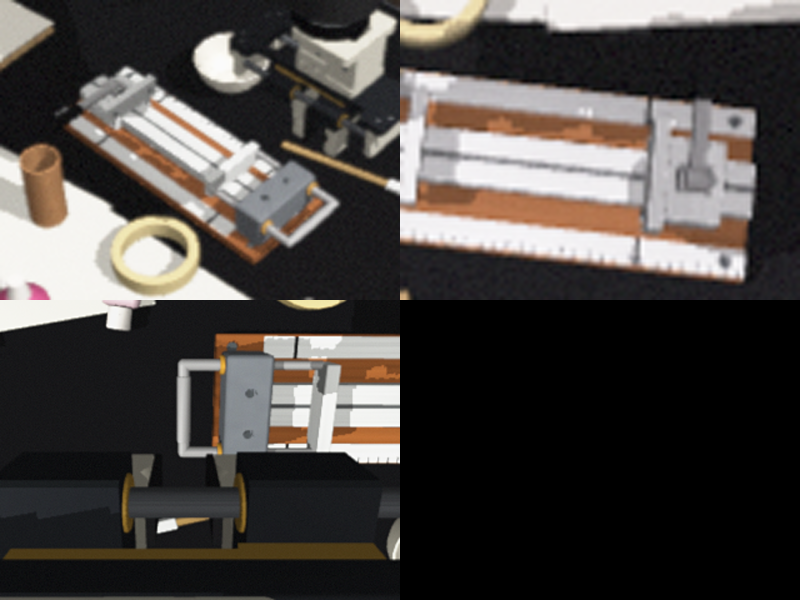

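The top crop shows the plate's inner face from (651,110) to (642,230). The line marks at (651,103) and (638,248) are level with it, and the lever is flat. The wrist view shows the handle at crop (183,70–145), as predicted. One quick profile check of the stop before going on.

```bash
python3 - <<'E'
from h import *
d=load('top3.png');g=d['color']
for v in (183,185,187,189,192,194,210,212,214,216,218,220,221,222,223): print(v,g[v,303:322].astype(int)[:,[0]].ravel())
E
```

```text
183 [89 60 59 52 25 29 25 17 19 28 28 26 28 29 28 18 23 24 21]
185 [186 184 186 187 187 182 175 176 152  76 158 159 154 151 127 125 120  98
  61]
187 [190 187 184 184 185 182 184 176 143 100 181 182 181 183 185 183 183 183
 184]
189 [187 187 189 185 186 186 186 178 129  92 164 185 184 184 183 182 183 186
 184]
192 [ 59  57  57  60  59  56  61  56  59  69 119 193 189 189 165 106 112 125
 128]
194 [ 53  59  57  56  56  56  56  58  74 110 127 190 192 188 179 161 167 169
 127]
210 [184 182 195 188 158 169 171 164 116 177 187 192 192 183 189 188 191 189
 190]
212 [ 81  80  80  80  79  85  87  83 106 191 190 193 189 163 193 187 189 191
 189]
214 [ 80  79  83  82  80  75  95 135 108 188 190 195 201 169 177 190 197 192
 188]
216 [ 78  77  82  77  81  78  84  98 124 196 189 189 150  71  83  84  83  90
  92]
218 [139 111 108  78  75  77  84  91  91  91  96  97  76  69  67  64  57  57
  60]
220 [242 242 241 241 241 221 123 234 228 223 224 224 220 214 183 174 148 140
 102]
221 [240 242 241 240 237 199 140 242 241 242 242 241 241 240 235 232 229 228
 223]
222 [243 241 242 240 235 184 144 241 240 240 240 240 240 240 239 240 241 241
 240]
223 [241 240 240 238 218 183 148 241 242 241 240 241 240 241 240 240 240 240
 239]
```

The stop is within about 1 mm of its line. Now descending on the handle bar.

>>> servo_tool(
  targets=[
    {"angular": [0, 0, 0], "xyz": [0, 0.14, 3.5], "claw": 2.1},
    {"angular": [0, 0, 0], "xyz": [0, 0, 3.5], "claw": 2.1},
    {"angular": [0, 0, 0], "xyz": [0, 0, 2.5], "claw": 2.1},
    {"angular": [0, 0, 0], "xyz": [0, 0, 1], "claw": 2.1},
    {"angular": [0, 0, 0], "xyz": [0, 0, 0.5], "claw": 2.1},
    {"angular": [0, 0, 0], "xyz": [0, 0, 0.5], "claw": 2.1},
    {"angular": [0, 0, 0], "xyz": [0, 0, 0.5], "claw": 2.1},
  ],
)

```text
t: 10.55
eef_pos: [0.5783, 0.1308, 0.0795]
ee_rot: [-3.14, -0.002, -0.125]
force: [0.1, 0.4, 0.7]
width: 0.021
gripper_force: 0.0
```

>>> servo_tool(
  targets=[
    {"angular": [0, 0, 0], "xyz": [0, 0, 0.6], "claw": 2.1},
    {"angular": [0, 0, 0], "xyz": [0, 0, 0.6], "claw": 2.1},
    {"angular": [0, 0, 0], "xyz": [0, 0, 0.6], "claw": 2.1},
  ],
)

```text
t: 10.85
eef_pos: [0.5775, 0.1307, 0.0604]
ee_rot: [-3.141, -0.0, -0.125]
force: [0.2, -0.8, 0.8]
width: 0.0213
gripper_force: 0.0
```

No contact. Down 12 mm more and close.

>>> servo_tool(
  targets=[
    {"angular": [0, 0, 0], "xyz": [0, 0, 0.6], "claw": 2.1},
    {"angular": [0, 0, 0], "xyz": [0, 0, 0.6], "claw": 2.1},
    {"angular": [0, 0, 0], "xyz": [0, 0, 0], "claw": 2.1},
    {"angular": [0, 0, 0], "xyz": [0, 0, 0], "claw": 0.5},
    {"angular": [0, 0, 0], "xyz": [0, 0, 0], "claw": 0.5},
    {"angular": [0, 0, 0], "xyz": [0, 0, 0], "claw": 0.5},
    {"angular": [0, 0, 0], "xyz": [0, 0, 0], "claw": 0.5},
  ],
  force=40,
)

```text
t: 11.55
eef_pos: [0.5777, 0.1318, 0.0486]
ee_rot: [-3.14, -0.001, -0.125]
force: [-0.6, 6.1, -3.9]
width: 0.0104
gripper_force: 40.0
```

>>> servo_tool(
  targets=[
    {"angular": [0, 0, 0], "xyz": [0, -0.25, 0], "claw": 0.5},
    {"angular": [0, 0, 0], "xyz": [0, -0.25, 0], "claw": 0.5},
    {"angular": [0, 0, 0], "xyz": [0, -0.25, 0], "claw": 0.5},
    {"angular": [0, 0, 0], "xyz": [0, -0.25, 0], "claw": 0.5},
    {"angular": [0, 0, 0], "xyz": [0, -0.25, 0], "claw": 0.5},
    {"angular": [0, 0, 0], "xyz": [0, -0.25, 0], "claw": 0.5},
    {"angular": [0, 0, 0], "xyz": [0, -0.25, 0], "claw": 0.5},
    {"angular": [0, 0, 0], "xyz": [0, -0.25, 0], "claw": 0.5},
    {"angular": [0, 0, 0], "xyz": [0, -0.25, 0], "claw": 0.5},
    {"angular": [0, 0, 0], "xyz": [0, -0.25, 0], "claw": 0.5},
    {"angular": [0, 0, 0], "xyz": [0, 0, 0], "claw": 0.5},
    {"angular": [0, 0, 0], "xyz": [0, 0, 0], "claw": 0.5},
    {"angular": [0, 0, 0], "xyz": [0, 0, 0], "claw": 0.5},
    {"angular": [0, 0, 0], "xyz": [0, 0, 0], "claw": 0.5},
  ],
)

```text
t: 12.95
eef_pos: [0.5804, 0.1531, 0.0486]
ee_rot: [3.139, 0.001, -0.125]
force: [2.5, -10.8, -1.1]
width: 0.0106
gripper_force: 40.0
```

```bash
python3 - <<'E'
from h import *
np.set_printoptions(precision=4,suppress=True)
s=monitor.get_state();print(s['t'],s['eef_pos'],s['force'],s['width'])
O=np.array([.5548,-.0471]);th=-.125;ex=np.array([np.cos(th),np.sin(th)]);ey=np.array([-np.sin(th),np.cos(th)])
q=s['eef_pos'][:2]-O;print(q@ex,q@ey)
ims=[]
for n,c in(('scene',(210,185,290,245)),('top',(200,165,300,240)),('wrist',(172,100,492,340))):
    d=grab(n,n+'4.png');a=d['color'][c[1]:c[3],c[0]:c[2]]
    a=cv2.resize(a,(400,300),interpolation=cv2.INTER_CUBIC);ims.append(a)
    k=400/(c[2]-c[0])
    print(n,[(proj(d,np.r_[O+x*ex+y*ey,z])-c[:2])*k for x,y,z in((.042,.075,.058),(-.042,.075,.058),(.042,.075,.031),(-.042,.075,.031),(.055,.075,.015),(-.055,.075,.015))])
ims.append(np.zeros_like(a))
cv2.imwrite('pics/m4.png',np.vstack([np.hstack(ims[:2]),np.hstack(ims[2:])]))
E
```

```text
12.95 [0.5804 0.1531 0.0486] [  2.5258 -10.8284  -1.0894] 0.010593967931065604
0.00040166641298192493 0.20186781249391336
scene [array([133.7513, 123.5713]), array([229.9269,  47.3739]), array([133.9447, 154.6857]), array([228.6915,  78.5542]), array([118.931 , 184.9307]), array([241.9474,  85.2832])]
top [array([192.7586,  62.2335]), array([178.3892, 175.8735]), array([193.8665,  70.906 ]), array([179.8788, 181.831 ]), array([196.5871,  59.2476]), array([178.553, 202.486])]
wrist [array([432.8194, 107.4223]), array([384.333 , 285.6213]), array([378.7565,  93.2691]), array([344.199 , 247.4571]), array([359.6215,  61.3387]), array([321.5851, 248.7922])]
```

View pics/m4.png

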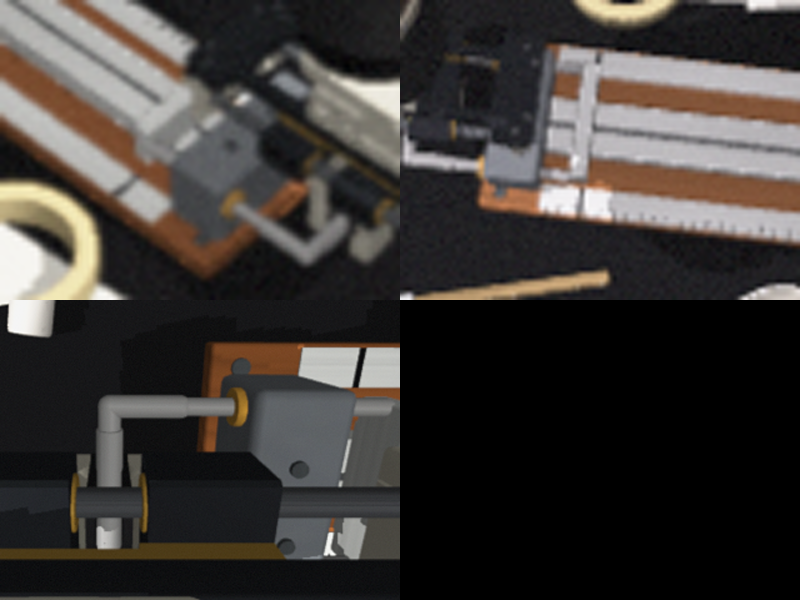

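The top crop shows the jaw's inner face at (598,62)–(586,182), about 3 mm short of its line at (581,202). That agrees with the measured 21.5 mm travel, so I pull 3.5 mm further.

>>> servo_tool(
  targets=[
    {"angular": [0, 0, 0], "xyz": [0, -0.18, 0], "claw": 0.5},
    {"angular": [0, 0, 0], "xyz": [0, -0.17, 0], "claw": 0.5},
    {"angular": [0, 0, 0], "xyz": [0, 0, 0], "claw": 0.5},
    {"angular": [0, 0, 0], "xyz": [0, 0, 0], "claw": 0.5},
    {"angular": [0, 0, 0], "xyz": [0, 0, 0], "claw": 0.5},
    {"angular": [0, 0, 0], "xyz": [0, 0, 0], "claw": 0.5},
  ],
)

```text
t: 13.7
eef_pos: [0.5808, 0.1564, 0.0486]
ee_rot: [3.138, 0.001, -0.125]
force: [3.5, -10.7, -1.0]
width: 0.0105
gripper_force: 40.0
```

```bash
python3 - <<'E'
from h import *
np.set_printoptions(precision=4,suppress=True,linewidth=150)
s=monitor.get_state();print(s['t'],s['eef_pos'],s['force'],s['width'])
O=np.array([.5548,-.0471]);th=-.125;ex=np.array([np.cos(th),np.sin(th)]);ey=np.array([-np.sin(th),np.cos(th)])
q=s['eef_pos'][:2]-O;print(q@ex,q@ey)
d=grab('top','top5.png');g=d['color']
print([proj(d,np.r_[O+x*ex+y*ey,z]) for x,y,z in((.042,.075,.058),(-.042,.075,.058),(.055,.075,.015),(-.055,.075,.015),(.042,-.115,.058),(-.042,-.115,.058),(.055,-.115,.015),(-.055,-.115,.015))])
for v in (178,180,182,185,187,189,200,202,204,206,208,212,214,215,216,217): print(v,g[v,240:256,0].astype(int))
for v in (186,188,192,194,212,214,221,222): print(v,g[v,303:320,0].astype(int))
E
```

```text
13.7 [0.5808 0.1564 0.0486] [  3.5447 -10.6721  -0.9697] 0.010549144481038225
0.0004102530430023589 0.2051955504039247
[array([248.1897, 180.5584]), array([244.5973, 208.9684]), array([249.1468, 179.8119]), array([244.6383, 215.6215]), array([313.499 , 187.9134]), array([311.0621, 216.6212]), array([311.7416, 186.8565]), array([308.6293, 223.0268])]
178 [174 183 185 183 183 184 182 176 164 100 115 164 157 157 156 151]
180 [166 152 150 155 158 171 155 173 154  84 153 184 183 185 185 186]
182 [121 134 133 134 146 190 187 186 164  91 190 190 189 189 189 187]
185 [ 56  55  54  82 149 186 190 176 103  57  56  63  66  69  78  87]
187 [ 59  53  57 108 194 188 188 174  68  58  58  52  54  58  54  59]
189 [121  95  76 115 192 190 187 166  68  53  56  56  54  57  56  60]
200 [187 185 174 186 187 179 138 178 188 188 184 190 189 188 190 190]
202 [169 169 184 187 190 181 134 187 185 184 184 187 187 187 189 189]
204 [ 69 141 230 223 190 183  91  92 109 119 130 148 138 136 148 146]
206 [ 78 155 208 187 184 148  60  59  58  55  57  60  56  54  60  60]
208 [178 179 184 197 180 112  63  58  55  55  56
[... 263 characters left out ...]
3 243 243 243 236 189 190 190 189 191]
217 [237 243 242 226 138 157 229 243 244 241 220 192 188 173 192 192]
186 [184 185 185 185 184 181 184 184 165  88 183 185 184 183 178 174 172]
188 [188 185 187 184 188 186 185 177 130 101 184 177 176 173 175 181 181]
192 [ 59  58  57  58  59  58  59  59  58  67 118 193 189 187 165 106 111]
194 [ 53  57  58  56  58  59  58  56  66  90 124 191 190 189 178 163 169]
212 [ 57  53  57  63  60  67  66  74 110 187 187 193 187 164 191 188 186]
214 [ 58  57  55  55  58  58  66  86 107 189 191 195 199 167 178 192 192]
221 [189 191 188 187 180 147 101 185 190 187 189 190 186 186 178 177 173]
222 [190 188 189 187 178 135 106 185 186 187 189 187 188 188 189 188 186]
```

Both faces measure within about 1 mm of their lines, and the hold is steady at about 11 N. Handing in.

```bash
python3 -c "
from station import order
print(order.job_done())"
```

```text
the job is handed in; nothing more can be done
None
```

I handed the job in at about 14 s: the stop is locked on its line with the lever down, and the gripper is holding the spring jaw on its own line by the bow handle. Both measured within about 1 mm, but no verdict came back.

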